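Open the fuse hatch of a bench meter

ROBOT

A 6-joint arm with a two-finger parallel gripper is mounted at the origin on the work surface. World frame = base frame: x ahead of the robot, y to its left, z up, the work surface at z = 0. Lengths are in m, angles in rad, forces in N, time in s.
With the tool pointing down it reaches from about 0.375 to 0.9 m from the base axis. Payload 3.1 kg.
Tool frame: the origin (TCP) lies between the finger pads; the fingertips stand 22 mm ahead of it and the grasp point (between the pads) lies 3 mm ahead of it; z points along the fingers, y is the line along which they close (so a half turn about z gives the same grasp; the last joint's range is limited). The gripper opens to 87 mm and grips with 3 to 60 N. Pads are 19 mm wide; open, the fingers measure 117 mm over their backs; the gripper's body (75 mm by 190 mm) begins 51 mm behind the grasp point.
Start: joints at [-1.381, 0.527, 1.433, -0, 1.181, -0.178], TCP at [0.225, -0.583, 0.245] pointing down, gripper open.
Joint ranges: [-3.08, 3.08], [-0.75, 2.2], [0.22, 2.44], [-1.43, 4.57], [0, 2.65], [-2.85, 2.85]. Speed limits (rad/s): [2.79, 2.79, 3.14, 3.14, 3.14, 3.14].

INTERFACE

Orientations are given as a unit quaternion [x, y, z, w].
In Python, from rig import get_obs, camera, get_calibration, hand_in, cut_out gives the robot as it stands.
- The arm moves only by the shell command python3 -m inch 'ROWS' [OPENING] [FORCE]. ROWS is JSON, one flat list of numbers, 6 for each row, row after row: the shift along the tool's x, y, z scaled (see below), then the turn, a rotation vector about the tool's x, y, z scaled (see below). A call has 1 to 20 rows; each row is the pose to reach, as a shift and turn from the pose commanded when the call began, along the tool's axes at that moment; what a row does not reach only later rows make up. The controller multiplies each number of a shift by 0.08 m and each number of a turn by 90 degrees. A row lasts 1/12 s, in which the tool goes at most 41.7 mm and 7.16 degrees, less where a joint would pass 70% of its speed; a pose out of reach is approached as far as the arm can. A call with a number of a shift or a turn outside -1 to 1 is refused whole. A call with a gripper value outside its range is refused whole. OPENING is the finger opening in mm, from 0 to 87, set as the call begins (- or left out, the last holds). The fingers move at their own pace and stop on an object; FORCE is the grip in N (left out, the last holds). Time passes only in rows, so rows that repeat a pose let the fingers close. It gives the time, the measured TCP pose, the force, the opening and the grip force at its end, in the units of the state.
- get_obs(): the state, without advancing time (a new reading comes with each control period).
- camera(name): name is "scene" or "top"; returns the picture (400x640x3 uint8, red, green, blue); there is no depth.
- get_calibration(name): a dict with "vertical_fov" (degrees; the focal length in pixels is half the picture's height over the tangent of half this angle, whatever the lens; pixels are square), "cx", "cy" (the principal point, pixels), "T" (4x4, takes a point from camera to world coordinates). Camera axes: x right, y down, z forward; pixel columns grow to the right and rows downward; lengths in m; the calibration is good to about 2 mm. A picture is of the moment at which its call begins. get_calibration takes no time and is no camera call.
- hand_in(): hands the job in; it is judged then, once.
Trained networks look in the newest picture that a camera, given by its name, has taken for a name from the list of things; names that differ only in an ending like _2 or _b are one class to them, and where a whole thing is asked for, a point or a joint stands for the part that bears it (a point fixed in the world has none). Each returns a list of dicts, best first, with "conf" (0 to 1); they miss things now and then, are a little off and sometimes report something else, mostly with a low value. They report only what shows in the picture. A call takes as long as a camera call.
- cut_out(camera, thing): "region" (400x640 bool, what is visible of it) and "bbox" ([left, top, right, bottom] in pixels, round what is visible of it).
The state is a dict: "time": time; "q": joint angles; "joint_velocities": joint speeds; "joint_torque": joint torques, N m; "position": TCP position; "tool_rot": TCP orientation; "ft_force": force on the tool from outside, world axes, zero at the start; "moment": the same for the moment, N m; "grip_width": finger opening in m; "grip_force": force on a finger pad.
Only numpy, scipy, OpenCV 4.12 (cv2) and the standard library are available. Lean on these libraries where they do the work, as an engineer would, in place of code of your own. Each camera call takes 0.05 s, during which the arm holds its last target. There are 200 camera calls.

TASK

The fuses of the bench meter are due for a check: first switch the meter off by pressing down the raised far half of its power rocker, then press the small fuse hatch beside the rocker once, on its ridges, so that it springs open, and leave it open. Draw back and watch for a second that it stands open by itself; do not push it back down. Use the fingertips only and lift nothing: the wide battery hatch stays shut, and the meter and the things on and around it stay where they are.

Things in the scene. Friction and masses are not known exactly. Their poses are not given: they have to be found in the camera images.
- meter: Bench multimeter: loose grey case on rubber feet, 200 mm deep (x), 240 mm wide (y), 1.5 kg. Origin: centre of its underside; x points to its back, y to its left; its sloping front panel faces the robot within half a radian. Rear deck 70 mm high, x = -30 to 100 mm; in it, left to right: battery hatch, fuse hatch, black power rocker. A folded handle reaches x = 123 mm, y = +-131 mm.
- fuse_hatch_press (a point): Pressing place on the small fuse hatch, in the middle of its three moulded ridges, on its top face: 73 mm above the table when shut; it moves with the hatch. The hatch, of the case's grey plastic, is 46 mm wide and 64 mm deep, centred at y = -37 mm of the meter, 3 mm proud of the deck; its hinge is the rear edge, 50 mm behind this point; its free edge is 14 mm in front.
- fuse_hatch (a joint): Angle of the fuse hatch, rad: about 0 latched shut, negative pressed in (stop at -0.12, 6 mm down at the ridges), 1.35 fully open (nearly upright, edge 62 mm above the deck). Push-push latch: it lets go about 4 mm down (3 to 4 N at the ridges) and springs open in about a second as the finger draws back upward. Pressed fully down again it latches shut.
- battery_hatch (a joint): Angle of the battery hatch, rad; same latch, depth, hinge edge and values as the fuse hatch, but 104 mm wide, centred at y = 52 mm of the meter. It must stay shut (about 0).
- power_rocker (a joint): Tilt of the power rocker, rad: +0.17 = on (far half raised, near half down), -0.17 = off (far half down). It snaps over centre with about 3 to 4 N on the far half and stays.
- rocker_far (a point): Point on top of the rocker's far half, 14 mm behind its tilt axis (axis at x = 46, y = -95 mm of the meter, 74 mm above the table). The rocker is a black V-shaped paddle, 44 mm long (meter's x), 26 mm wide. Far half raised: this point is about 81 mm above the table, the half's end 83 mm. Pressed down, the far half lies level, 76 mm above the table.
- dropper: Loose turquoise dropper bottle, 38 mm across, 112 mm tall, right of the meter. Origin: centre of its underside.
- reel: Loose solder reel standing on its flange, 58 mm across, 40 mm tall, left of the meter. Origin: centre of its underside.
- parts_bin: Loose black open parts bin, 105 x 95 x 50 mm, left of the meter. Origin: centre of its underside.
- screwdriver: Loose screwdriver, 160 mm long, lying between the meter and the robot. Its long axis is its x.
- tip_tin: Loose round aluminium tin, 33 mm across, 19 mm tall, standing on the meter's deck in front of the battery hatch. Origin: centre of its underside.
- fuse_box: Loose box of spare fuses, 30 x 52 x 20 mm, right of the meter near the rocker. Origin: centre of its underside.
- pump_bottle: Loose turquoise pump bottle, 66 mm across, 106 mm tall, behind the meter. Origin: centre of its underside.

How it is judged:
On the way, in this order (a step that is already met when the one before it is completed fails the run):
1. the meter is switched off (rocker's far half down) with the fuse hatch still shut (value of joint power_rocker below -0.12 rad and value of joint fuse_hatch between -0.04 and 0.05 rad), for 0.1 s.
2. the fuse hatch is pressed in (value of joint fuse_hatch below -0.05 rad and contact force between the fingers and fuse_hatch above 0.5 N), for 0.02 s.
3. the fuse hatch stands open by itself, untouched (value of joint fuse_hatch above 1 rad and contact force between each of the arm, the fingers and fuse_hatch below 0.1 N), for 0.6 s.
At the end, for the whole second after the job is handed in: The rocker is off (below -0.12 rad), the fuse hatch stands open (above 1.0 rad) and at rest, the battery hatch is latched shut (below 0.05 rad), and the meter and all seven loose things are within 30 mm of where they started, the meter not lifted (value of joint power_rocker below -0.12 rad and value of joint fuse_hatch between 1 and 1.5 rad and velocity of joint fuse_hatch between -0.2 and 0.2 rad/s and value of joint battery_hatch below 0.05 rad and distance of each of meter, dropper, reel, parts_bin, screwdriver, tip_tin, fuse_box, pump_bottle from where it was at the start of the episode below 0.03 m and height (world z) of meter below 0.01 m); the robot touches nothing.
It fails at once if the fuse hatch opens while the meter is on (value of joint fuse_hatch above 0.15 rad and value of joint power_rocker above -0.1 rad).
It fails at once if the open fuse hatch is pushed back down by the robot (value of joint fuse_hatch above 0.35 rad and velocity of joint fuse_hatch below -0.08 rad/s and contact force between any of the fingers, the arm and fuse_hatch above 0.5 N).
It fails at once if the battery hatch springs open (value of joint battery_hatch above 0.15 rad).
It fails at once if the meter is lifted, tipped or shifted by more than 30 mm (height (world z) of meter above 0.01 m or angle between meter's own z axis and vertical above 0.1 rad or distance of meter from where it was at the start of the episode above 0.03 m).
It fails at once if a bystander is lifted or moved by more than 30 mm, or a bottle is knocked over (distance of any of dropper, reel, parts_bin, screwdriver, tip_tin, fuse_box, pump_bottle from where it was at the start of the episode above 0.03 m or height (world z) of any of dropper, reel, parts_bin, screwdriver, fuse_box, pump_bottle above 0.025 m or height (world z) of tip_tin above 0.095 m or angle between any of dropper, pump_bottle's own z axis and vertical above 0.5 rad).
It also fails if it takes over 40 s, if anything falls off the work surface, if the arm or the gripper's body presses on something with over 40 N, if the wrist force passes 120 N, or if a joint passes its speed limit or range.

## Working session

There is one attempt and no reset: what is moved stays moved. The work goes in short steps, Python scripts to look and compute and a shell command to move; the robot and the scene stay as the last step left them, time stands still between calls to the robot, and variables do not carry over. Pictures are saved under pics/ and viewed, at most 10 in all, crops included, and the job is handed in when it is done.

```bash
mkdir -p pics
cat > h.py <<'E'
import numpy as np, cv2
from rig import *
def K(n):
    c=get_calibration(n); f=200/np.tan(np.radians(c["vertical_fov"])/2); return f,c["cx"],c["cy"],np.array(c["T"])
def ray(n,u,v,z):
    f,cx,cy,T=K(n); d=T[:3,:3]@np.array([(u-cx)/f,(v-cy)/f,1]); o=T[:3,3]; return o+d*(z-o[2])/d[2]
def proj(n,P):
    f,cx,cy,T=K(n); p=T[:3,:3].T@(np.array(P)-T[:3,3]); return np.array([cx+f*p[0]/p[2],cy+f*p[1]/p[2]])
E
python3 - <<'E'
from h import *
for n in("scene","top"):
    im=camera(n); cv2.imwrite(f"pics/{n}0.png",im[:,:,::-1])
    c=get_calibration(n); print(n,c["vertical_fov"],c["cx"],c["cy"],np.round(c["T"],3).tolist())
    for t in("meter","fuse_hatch_press","rocker_far","battery_hatch","tip_tin","fuse_box"):
        for r in cut_out(n,t)[:2]:
            ys,xs=np.nonzero(r["region"]); print(t,round(r["conf"],2),np.round(r["bbox"]),xs.mean().round(1),ys.mean().round(1),len(xs), cv2.minAreaRect(np.c_[xs,ys].astype(np.float32)))
o=get_obs(); print(o["time"],o["position"],o["tool_rot"],o["grip_width"])
E
```

```text
scene 50.174029883487925 325.2739191840886 197.92958773439827 [[0.7, 0.572, -0.429, 0.962], [0.714, -0.573, 0.401, -0.281], [-0.016, -0.587, -0.809, 0.844], [0.0, 0.0, 0.0, 1.0]]
meter 0.72 [247. 165. 392. 280.] 315.1 219.8 8929 ((317.6036071777344, 215.0128631591797), (86.61937713623047, 118.85966491699219), 58.920963287353516)
fuse_hatch_press 0.64 [295. 212. 324. 247.] 308.8 226.4 573 ((308.9200134277344, 226.55999755859375), (30.0, 21.19999885559082), 53.13010025024414)
fuse_hatch_press 0.22 [277. 226. 297. 244.] 284.6 237.1 232 ((284.56536865234375, 237.22691345214844), (19.119863510131836, 12.717340469360352), 52.12501525878906)
rocker_far 0.51 [275. 226. 294. 245.] 284.8 237.3 229 ((284.95587158203125, 236.92648315429688), (18.3503475189209, 13.719886779785156), 59.036251068115234)
battery_hatch 0.85 [318. 189. 370. 229.] 343.0 207.3 1155 ((343.2645263671875, 207.46676635742188), (27.057689666748047, 47.21320343017578), 60.461219787597656)
fuse_box 0.78 [242. 270. 272. 289.] 254.3 278.0 413 ((254.33786010742188, 278.0270080566406), (16.604297637939453, 25.975038528442383), 80.
[... 669 characters left out ...]
.54 [375. 181. 390. 206.] 382.0 194.0 326 ((381.9207763671875, 193.92263793945312), (13.69878101348877, 24.080368041992188), 10.61965560913086)
battery_hatch 0.7 [277. 159. 335. 199.] 305.7 178.6 1821 ((305.6538391113281, 178.23077392578125), (55.10863494873047, 34.3203239440918), 11.309932708740234)
battery_hatch 0.26 [405. 224. 428. 246.] 416.6 232.1 425 ((416.5, 232.0), (20.0, 25.0), 90.0)
tip_tin 0.48 [284. 196. 304. 215.] 293.5 207.2 262 ((293.5, 207.5), (17.0, 17.0), 90.0)
tip_tin 0.15 [301.  96. 336. 137.] 319.3 115.8 1141 ((318.5, 115.5), (41.0, 33.0), 90.0)
0.7 [ 0.22475644 -0.58317511  0.24458977] [ 9.83137927e-01  1.82865566e-01 -4.86478722e-08  2.89908110e-05] 0.08690002671622779
```

View pics/top0.png

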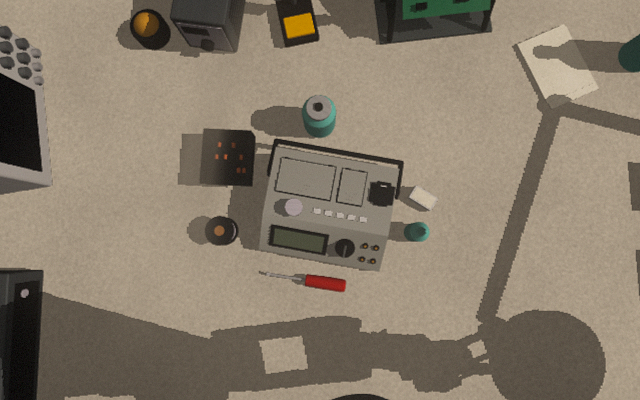

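View pics/scene0.png

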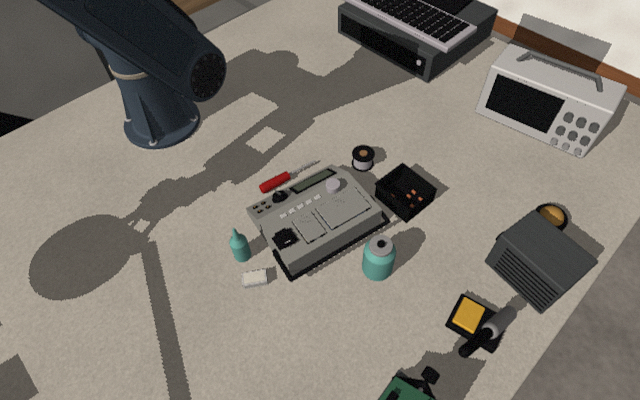

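The top view shows the meter turned about 10° with its front toward the robot. The fuse hatch is at (352,186) and the rocker at (382,194). The fuse box (423,198) and dropper (417,232) are to the right, and the tin is on the deck at (293,207). The scene view agrees, with the hatch at (309,226) and the rocker at (285,237).

Run:
```python
from h import *
from scipy.optimize import least_squares
px={"top":[(351.9,186.3),(305.6,178.4),(382,194)],"scene":[(308.9,226.5),(343.2,207.4),(284.8,237.2)]}
for n in px: print(n,[np.round(ray(n,*p,z),4).tolist() for p,z in zip(px[n],(.073,.073,.077))])
def pts(s):
    c,si=np.cos(s[2]),np.sin(s[2])
    f=lambda x,y,z:(s[0]+c*x-si*y,s[1]+si*x+c*y,z)
    return [f(s[3],-.037,.073),f(s[3],.052,.073),f(.046,-.095,.077)],f
def res(s): return np.r_[tuple(proj(n,P)-q for n in px for P,q in zip(pts(s)[0],px[n]))]
r=least_squares(res,[.5,.07,-.15,.05]);print(r.x,r.fun.round(1))
f=pts(r.x)[1]
hx=r.x[3]
R={"press":f(hx-.018,-.037,.073),"far":f(.060,-.095,.081),"hinge":f(hx+.032,-.037,.073),"axis":f(.046,-.095,.074)}
print({k:np.round(v,4).tolist() for k,v in R.items()})
im=cv2.imread("pics/top0.png")
P=[f(hx+a,-.037+b,.073) for a in(-.032,.032) for b in(-.023,.023)]+[f(hx+a,.052+b,.073) for a in(-.032,.032) for b in(-.052,.052)]+[f(.046+a,-.095+b,.077) for a in(-.022,.022) for b in(-.013,.013)]+[R["press"],R["far"]]
def draw(n,box,out):
    im=cv2.imread(f"pics/{n}0.png"); a,b,c,d=box; im=cv2.resize(im[b:d,a:c],None,fx=5,fy=5,interpolation=cv2.INTER_CUBIC)
    for p in P:
        q=(proj(n,p)-[a,b]+.5)*5; cv2.circle(im,tuple(int(v) for v in q),3,(0,0,255),-1)
    return im
A=draw("top",(260,135,410,250),0);B=draw("scene",(240,165,390,285),0)
cv2.imwrite("pics/ov1.png",cv2.resize(np.vstack([A,B]),None,fx=.5,fy=.5) if 0 else A);cv2.imwrite("pics/ov2.png",B)
o=get_obs();from scipy.spatial.transform import Rotation as Ro;print(Ro.from_quat(o["tool_rot"]).as_matrix().round(3).tolist())
```

```text
top [[0.5837, 0.0221, 0.073], [0.6, 0.1094, 0.073], [0.5679, -0.0337, 0.077]]
scene [[0.5829, 0.0238, 0.073], [0.6001, 0.1107, 0.073], [0.5686, -0.0313, 0.077]]
[ 0.54080996  0.06874037 -0.18899494  0.05049014] [-0.5  0.1 -0.5 -0.1 -0.3 -0.1 -0.1  0.4 -0.1  0.1 -0.8  0.4]
{'press': [0.5658, 0.0263, 0.073], 'far': [0.5819, -0.0358, 0.081], 'hinge': [0.6149, 0.0169, 0.073], 'axis': [0.5681, -0.0332, 0.074]}
[[0.933, 0.36, 0.0], [0.36, -0.933, -0.0], [-0.0, 0.0, -1.0]]
```

View pics/ov1.png

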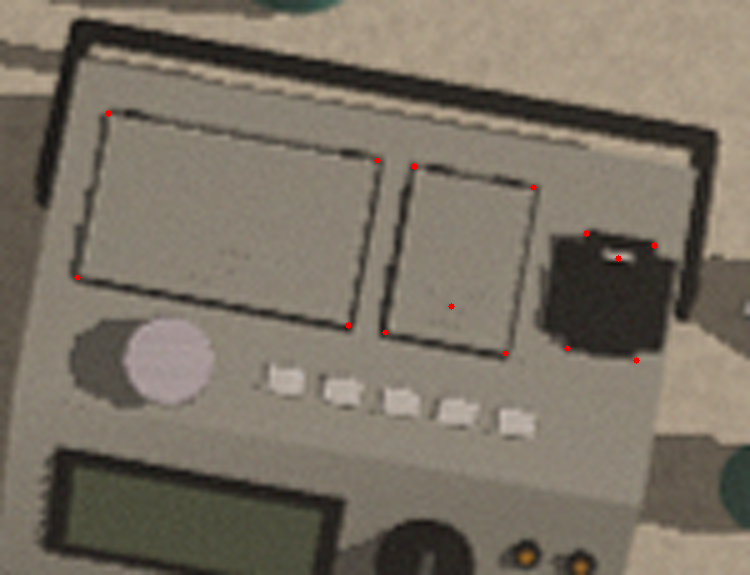

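View pics/ov2.png

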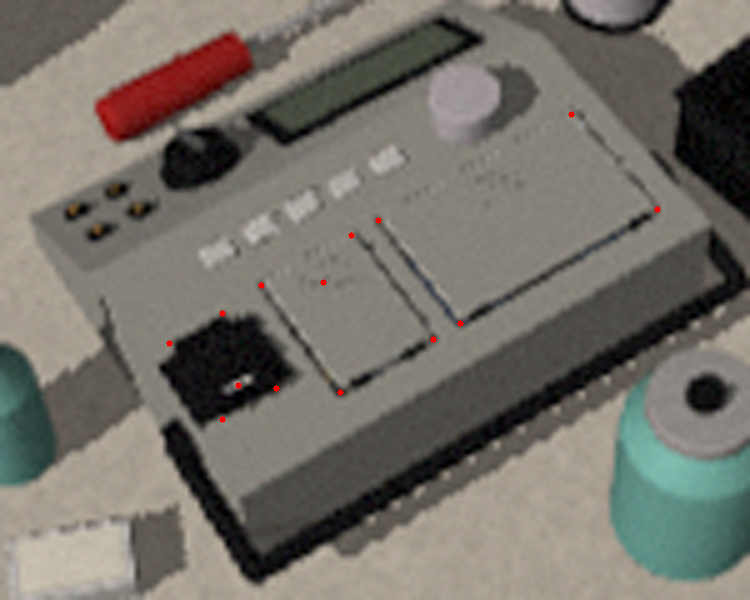

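```bash
python3 -m inch '[0.5,-0.5,0,0,0,0.08, 1,-1,0,0,0,0.1, 1,-1,0,0,0,0.1, 1,-1,0,0,0,0.1]' 0 5
python3 -m inch '[0.5,-0.5,0,0,0,0, 1,-1,0,0,0,0, 1,-1,0,0,0,0]'
python3 -m inch '[0.5,-0.5,0,0,0,0, 1,-1,0,0,0,0, 1,-1,0,0,0,0]'
python3 -m inch '[0.5,-0.5,0,0,0,0, 1,-1,0,0,0,0, 1,-1,0,0,0,0, 1,-1,0,0,0,0]'
python3 - <<'E'
from h import *
from scipy.spatial.transform import Rotation as Ro
o=get_obs();R=Ro.from_quat(o["tool_rot"]);print(o["q"].round(2) if hasattr(o["q"],"round") else o["q"]);print((R.inv().apply(np.array([.5819,-.0358,.145])-o["position"])/.08).round(3), R.as_matrix().round(3).tolist())
E
```

```text
time: 1.03
position: [0.2721, -0.473, 0.2441]
tool_rot: [0.994, 0.107, 0.0, -0.004]
ft_force: [0.1, -0.2, -0.3]
grip_width: 0.0681
grip_force: 0.0
time: 1.28
position: [0.3329, -0.3827, 0.2446]
tool_rot: [0.994, 0.105, 0.0, -0.001]
ft_force: [-0.1, 0.0, -0.7]
grip_width: 0.0483
grip_force: 0.0
time: 1.53
position: [0.3947, -0.2875, 0.2448]
tool_rot: [0.994, 0.106, 0.0, -0.0]
ft_force: [-0.1, -0.1, -0.1]
grip_width: 0.0284
grip_force: 0.0
time: 1.87
position: [0.4573, -0.1907, 0.2449]
tool_rot: [0.994, 0.108, 0.001, -0.001]
ft_force: [0.2, -0.8, -0.3]
grip_width: 0.0038
grip_force: 0.0
[-0.62  0.35  1.75  0.    1.04  0.73]
[ 1.934 -1.556  1.253] [[0.977, 0.215, 0.002], [0.215, -0.977, 0.001], [0.002, -0.001, -1.0]]
```

```bash
python3 -m inch '[0.5,-0.4,0.2,0,0,0.08, 1,-0.78,0.4,0,0,0.16, 1,-0.78,0.5,0,0,0.258, 1,-0.78,0.5,0,0,0.258, 1,-0.78,0.5,0,0,0.258]' 0 5
python3 - <<'E'
from h import *
from scipy.spatial.transform import Rotation as Ro
o=get_obs();R=Ro.from_quat(o["tool_rot"]);print((R.inv().apply(np.array([.5819,-.0358,.115])-o["position"])/.08).round(3), R.as_matrix().round(3).tolist())
E
```

```text
time: 2.28
position: [0.5207, -0.1164, 0.2035]
tool_rot: [0.995, -0.096, -0.001, -0.0]
ft_force: [0.1, 0.1, 0.2]
grip_width: 0.0005
grip_force: 0.0
[ 0.56  -1.135  1.106] [[0.982, -0.191, -0.002], [-0.191, -0.982, 0.0], [-0.002, -0.0, -1.0]]
```

```bash
python3 -m inch '[0.3,-0.5,0,0,0,0, 0.56,-1,0.2,0,0,0, 0.56,-1,0.7,0,0,0, 0.56,-1,0.7,0,0,0]'
python3 -m inch '[0,-0.135,0,0,0,0, 0,-0.135,0,0,0,0, 0,-0.135,0,0,0,0]'
python3 - <<'E'
from h import *
from scipy.spatial.transform import Rotation as Ro
o=get_obs();R=Ro.from_quat(o["tool_rot"]);print((R.inv().apply(np.array([.5819,-.0358,.103])-o["position"])/.08).round(3))
im=np.vstack([cv2.resize(camera(n)[b:b+110,a:a+220,::-1],None,fx=2.7,fy=2.7) for n,a,b in(("scene",200,150),("top",230,120))])
cv2.imwrite("pics/c1.png",im)
E
```

```text
time: 2.62
position: [0.5782, -0.046, 0.1434]
tool_rot: [0.995, -0.095, -0.004, -0.001]
ft_force: [-1.7, 0.9, -1.2]
grip_width: 0.0006
grip_force: 0.0
time: 2.87
position: [0.5825, -0.0376, 0.1505]
tool_rot: [0.995, -0.097, 0.002, 0.0]
ft_force: [0.3, -0.4, 0.3]
grip_width: 0.0003
grip_force: 0.0
[-0.013 -0.021  0.594]
```

View pics/c1.png

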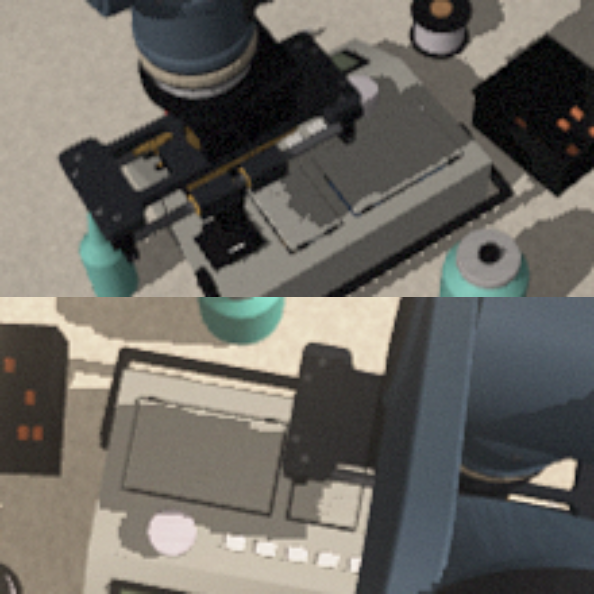

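The scene view shows the closed fingertips hovering over the rocker's far half, around (230,215) in the upper crop, with the dropper below the gripper body. I'm pressing now.

```bash
python3 -m inch '[0,-0.01,0.25,0,0,0, 0,-0.01,0.45,0,0,0, 0,-0.01,0.54,0,0,0, 0,-0.01,0.54,0,0,0, 0,-0.01,0.57,0,0,0, 0,-0.01,0.6,0,0,0, 0,-0.01,0.62,0,0,0, 0,-0.01,0.64,0,0,0, 0,-0.01,0.65,0,0,0, 0,-0.01,0.66,0,0,0]'
python3 -c "
from h import *
print(get_obs()['ft_force'])"
```

```text
time: 3.8
position: [0.5828, -0.0362, 0.0981]
tool_rot: [0.995, -0.097, 0.001, 0.0]
ft_force: [-3.4, -0.7, 19.5]
grip_width: 0.0006
grip_force: 9.3
[-3.42503645 -0.69769048 19.48442907]
```

The force rose to 19 N at tip height 76 mm, so the rocker is at its stop. I'll lift and move over the hatch ridges.

```bash
python3 -m inch '[0,0,-0.3,0,0,0, 0,0,-0.55,0,0,0, 0,-0.3,-0.55,0,0,0, -0.35,-0.75,-0.55,0,0,0, -0.35,-0.75,-0.55,0,0,0, -0.35,-0.75,-0.55,0,0,0]'
python3 - <<'E'
from h import *
from scipy.spatial.transform import Rotation as Ro
o=get_obs();R=Ro.from_quat(o["tool_rot"]);print((R.inv().apply(np.array([.5658,.0263,.095])-o["position"])/.08).round(3),o["ft_force"])
im=np.hstack([cv2.resize(x[165:285,240:390,::-1],None,fx=2.6,fy=2.6,interpolation=2) for x in (cv2.imread("pics/scene0.png")[:,:,::-1],camera("scene"))])
cv2.imwrite("pics/c2.png",im)
E
```

```text
time: 4.3
position: [0.5639, 0.0307, 0.1397]
tool_rot: [0.995, -0.095, -0.001, -0.0]
ft_force: [-0.2, -0.3, -0.1]
grip_width: 0.0007
grip_force: 0.0
[0.036 0.05  0.559] [-0.15827672 -0.29651259 -0.1467329 ]
```

View pics/c2.png

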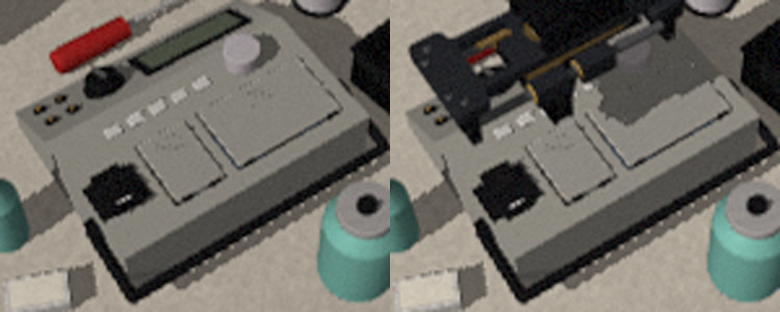

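The marking on the rocker has shifted and its near half is now raised, so it is off. The hatch is still shut and nothing has moved. Next is the hatch press.

```bash
python3 -m inch '[0.036,0.05,0.25,0,0,0, 0.036,0.05,0.45,0,0,0, 0.036,0.05,0.53,0,0,0, 0.036,0.05,0.53,0,0,0, 0.036,0.05,0.56,0,0,0, 0.036,0.05,0.59,0,0,0, 0.036,0.05,0.61,0,0,0, 0.036,0.05,0.625,0,0,0, 0.036,0.05,0.625,0,0,0]'
```

```text
time: 5.1
position: [0.5684, 0.0233, 0.0907]
tool_rot: [0.995, -0.097, 0.0, 0.0]
ft_force: [-2.7, -3.4, 6.1]
grip_width: 0.0004
grip_force: 3.3
```

```bash
python3 -m inch '[0,0,-0.3,0,0,0, -0.3,0,-0.7,0,0,0, -0.7,0,-1,0,0,0, -1,0,-1,0,0,0, -1,0,-1,0,0,0]'
python3 -m inch '[-0.5,0,-0.5,0,0,0, -0.7,0,-0.5,0,0,0, -0.7,0,-0.5,0,0,0, -0.7,0,-0.5,0,0,0, -0.7,0,-0.5,0,0,0, -0.7,0,-0.5,0,0,0, -0.7,0,-0.5,0,0,0, -0.7,0,-0.5,0,0,0, -0.7,0,-0.5,0,0,0, -0.7,0,-0.5,0,0,0, -0.7,0,-0.5,0,0,0, -0.7,0,-0.5,0,0,0, -0.7,0,-0.5,0,0,0, -0.7,0,-0.5,0,0,0]'
python3 - <<'E'
from h import *
x=camera("scene");cv2.imwrite("pics/c3.png",cv2.resize(x[140:310,210:440,::-1],None,fx=3,fy=3,interpolation=2))
E
```

```text
time: 5.52
position: [0.4844, 0.0411, 0.1708]
tool_rot: [0.995, -0.097, -0.002, -0.001]
ft_force: [-0.2, 0.0, 0.2]
grip_width: 0.0003
grip_force: 0.0
time: 6.68
position: [0.4347, 0.0502, 0.2098]
tool_rot: [0.995, -0.097, 0.0, -0.0]
ft_force: [0.3, 0.1, -0.2]
grip_width: 0.0005
grip_force: 0.0
```

View pics/c3.png

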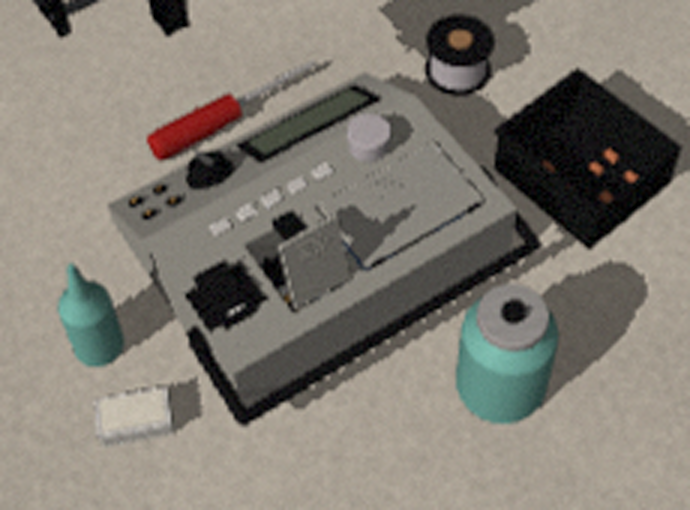

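The fuse hatch stands open at about (315,265) in the crop and the battery hatch is shut. I'll wait another second, then check the angle and that it is at rest.

```bash
python3 -m inch '[0,0,0,0,0,0, 0,0,0,0,0,0, 0,0,0,0,0,0, 0,0,0,0,0,0, 0,0,0,0,0,0, 0,0,0,0,0,0, 0,0,0,0,0,0, 0,0,0,0,0,0, 0,0,0,0,0,0, 0,0,0,0,0,0, 0,0,0,0,0,0, 0,0,0,0,0,0]'
python3 - <<'E'
from h import *
x=camera("scene")[140:310,210:440,::-1];im=cv2.resize(x,None,fx=3,fy=3,interpolation=2)
s=np.array([.5408,.0687,-.189]);c,si=np.cos(s[2]),np.sin(s[2]);hx=.0505+.032
for a,col in((1.0,(0,255,255)),(1.35,(0,0,255))):
    for y in(-.06,-.014):
        X=hx-.064*np.cos(a);P=(s[0]+c*X-si*y,s[1]+si*X+c*y,.073+.064*np.sin(a))
        q=(proj("scene",P)-[210,140]+.5)*3;cv2.circle(im,tuple(int(v) for v in q),3,col,-1)
cv2.imwrite("pics/c4.png",im)
print(np.abs(cv2.imread("pics/c3.png").astype(int)-cv2.resize(x,None,fx=3,fy=3,interpolation=2))[180:320,230:370].mean())
E
```

```text
time: 7.73
position: [0.4347, 0.0502, 0.2098]
tool_rot: [0.995, -0.097, -0.0, 0.0]
ft_force: [-0.1, -0.3, -0.1]
grip_width: 0.0008
grip_force: 0.0
2.2999319727891154
```

View pics/c4.png

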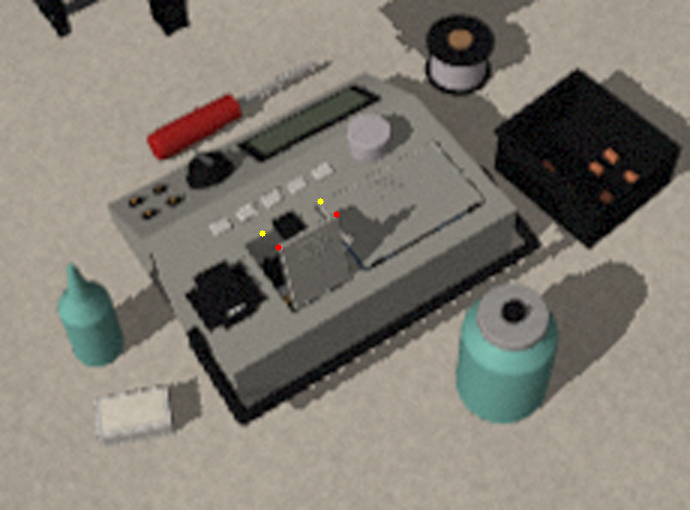

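The hatch's free edge lies on the 1.35 rad marks (red, around (280,247) and (337,214)). It is steady and nothing else has moved, so I'm handing in.

```bash
python3 -c "
from rig import *
print(hand_in())"
```

```text
the job is handed in; nothing more can be done
None
```

The meter is switched off and the fuse hatch stands open by itself at about 1.35 rad; the battery hatch is shut, nothing else visibly moved, and the job is handed in (no verdict was returned).

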